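Scrap the jammed lock and present the spare core

TASK

One of the three black locks has a key jammed in it, standing up out of its face: put that lock in the reject bin. Then lift the flap of the spares box and leave it standing open, draw out the spare core hidden beneath and hold it upright, centred about 10 cm above the test socket, with its two side lugs lined up with the socket's two notches. Finish still holding it there, and leave everything else where it is.

Things in the scene. Friction and masses are not known exactly. Their poses are not given: they have to be found in the camera images.
- jammed_lock: the reject, a black upright cylinder lock: barrel 34 mm diameter, 50 mm high, on a foot flange 44 mm diameter and 6 mm thick; keyway face on top. Origin at the centre of its underside, z up. Only this one has a steel key stuck upright in its keyway (fixed to it): a round upright bow 22 mm across and 5 mm thick, its top 25 mm above the face, so 75 mm overall. Weighs about 0.16 kg.
- jammed_mid (a point): middle of the jammed lock's barrel, on its axis, 25 mm above its underside
- sound_lock_a: good lock to leave alone, a black upright cylinder lock: barrel 34 mm diameter, 50 mm high, on a foot flange 44 mm diameter and 6 mm thick; keyway face on top. Origin at the centre of its underside, z up. Empty keyway, no key. The three locks stand in a row about 95 mm apart in any order.
- sound_lock_b: the other good lock to leave alone, same as the first
- reject_bin: open grey plastic bin fixed to the cart, 150 x 150 mm outside, 60 mm high, walls and floor 4 mm. Origin at the centre of its underside; x, y along its walls, z up
- spares_box: grey steel box fixed to the cart, 130 mm (x) x 170 mm (y) x 65 mm high, walls and floor 5 mm, covered by the flap. Origin at the centre of its underside; its own -x side faces the robot, +x is the hinge side. The spare core stands in a low square nest (46 mm inside, walls 4 mm thick, 10 mm above the floor) centred 12 mm to the -x side of the box's centre
- flap (a joint): angle of the box's flap, rad: 0 = shut, grows as its robot-side edge is lifted up and over, 1.57 = upright, stop at 1.9. A stiff hinge holds it wherever it is left; moving it takes about 2 to 4 N at the grip. Flap: aluminium plate 134 x 172 x 4 mm lying on the box, its underside 65 mm above the cart. It may start slightly ajar
- flap_grip (a point): centre of the black round grip on the flap: a disc 24 mm in diameter and 16 mm thick, its axis parallel to the hinge, so it is pinched across its 16 mm flat faces (along the box's y) and can swivel between the fingers as the flap turns. It stands 28 mm above the flap's outer face, on a stem 12 mm wide; 115 mm from the hinge along the flap and 32 mm off it square to the flap
- flap_hinge (a point): middle of the flap's hinge line (along the box's y), on the box's +x rim, 65 mm above the cart
- spare_core: the spare core, hidden under the shut flap: upright aluminium cylinder 30 mm diameter, 50 mm high, standing on the box floor (underside 5 mm above the cart). Two lugs 8 mm wide stand out at opposite sides near its foot (4 to 12 mm above the underside, 40 mm across both) along its own x axis; a ridge 22 x 5 x 3 mm across its top runs the same way. Origin at the centre of its underside, z up its axis. Weighs about 0.12 kg
- socket: bayonet test socket bolted to the cart: base plate 85 x 85 x 8 mm, brass ring 56 mm outside and 34 mm inside diameter, top 45 mm above the cart. Two notches 10 mm wide cut the ring on opposite sides along its own x axis. Origin at the centre of its underside
- socket_mouth (a point): centre of the socket ring's top face
- key_blank_a: orange plastic key blank lying flat, 62 mm long, 4 mm thick; leave alone. Origin near its middle
- key_blank_b: second orange key blank, the same; leave alone
- retaining_ring: brass ring lying flat, 38 mm outside, 6 mm thick; leave alone. Origin at its centre, underneath
- coin_rejector: grey cast coin rejector, 60 x 85 mm, 43 mm high; leave alone. Origin at the centre of its underside
Things that resemble listed ones, but are neither listed nor needed, are in the scene too. Leave any purple look-alike of the jammed_lock alone. What is shaped like the reject_bin but brown or orange is not meant.

How it is judged (in metres and radians):
On the way, in this order (a step that is already met when the one before it is completed fails the run):
1. the jammed lock lies in the reject bin, let go (x of jammed_mid in the frame of reject_bin between -0.071 and 0.071 m and y of jammed_mid in the frame of reject_bin between -0.071 and 0.071 m and z of jammed_mid in the frame of reject_bin below 0.055 m and contact force between jammed_lock and the fingers below 0.3 N and linear speed of jammed_lock below 0.05 m/s), for 0.2 s.
2. the flap stands open (value of joint flap above 1.3 rad), for 0.2 s.
3. the spare core is drawn out of the box in the gripper (height (world z) of spare_core above 0.07 m and contact force between spare_core and the fingers above 1 N), for 0.2 s.
At the end, for the whole second after the job is handed in: Jammed lock in the reject bin, let go; flap beyond 1.3 rad; the gripper holds the spare core still, upright within 0.2 rad, underside 60 to 140 mm above the socket's top, within 25 mm of its axis, lugs within 0.3 rad of the notches' line (either way round) (all of step 1 and value of joint flap above 1.3 rad and contact force between spare_core and the fingers above 1 N and horizontal distance between spare_core and socket_mouth below 0.025 m and z of spare_core in the frame of socket_mouth between 0.06 and 0.14 m and angle between spare_core's own z axis and vertical below 0.2 rad and angle between the x axis of spare_core and the x axis of socket, either way round below 0.3 rad and linear speed of spare_core below 0.03 m/s); the arm keeps its last pose, push and grip.
It fails at once if a bystander (sound lock, key blank, ring, coin rejector) is moved more than 30 mm (distance of any of sound_lock_a, sound_lock_b, key_blank_a, key_blank_b, retaining_ring, coin_rejector from where it was at the start of the episode above 0.03 m).
It also fails if it takes over 59 s, if anything falls off the work surface, if the arm or the gripper's body presses on something with over 40 N, if the wrist force passes 120 N, or if a joint passes its speed limit or range.

ROBOT

A 6-joint arm with a two-finger parallel gripper is mounted at the origin on the work surface. World frame = base frame: x ahead of the robot, y to its left, z up, the work surface at z = 0. Lengths are in mm, angles in rad, forces in N, time in s.
With the tool pointing down it reaches from about 350 to 950 mm from the base axis. Payload 17.4 kg.
Tool frame: the origin (TCP) lies at the very end of the fingers, on their centre line; the grasp point (between the pads) lies 19 mm behind it (hold_point_z is the distance from the TCP to the grasp point, in mm); z points along the fingers, y is the line along which they close (so a half turn about z gives the same grasp; the last joint's range is limited). The gripper opens to 93 mm and grips with 3 to 60 N. Pads are 15 mm wide; open, the fingers measure 128 mm over their backs; the gripper's body (75 mm by 188 mm) begins 65 mm behind the grasp point.
Start: joints at [1.119, 0.116, 1.442, -0, 1.584, -0.038], TCP at [271.42, 618.032, 218.646] pointing down, gripper open.
Joint ranges: [-2.83, 2.83], [-0.83, 2.19], [0.07, 2.5], [-1.14, 4.28], [0.01, 3], [-2.97, 2.97]. Speed limits (rad/s): [1.89, 1.89, 2.22, 3.14, 3.14, 3.14].

INTERFACE

Orientations are given as a rotation vector (axis times angle).
In Python, from bench import get_obs, camera, camera_params, hand_in, hold_point_z gives the robot as it stands.
- The arm moves only by the tool carry_out, never from a script. Its argument "targets" is a list of rows, each a list of 2 entries, a list of its own where there are three numbers: the shift along the tool's x, y, z in m, then the turn about the tool's z in degrees. In form: [[[tx, ty, tz], turn], ...]. A call has exactly 5 rows; each row is the pose to reach, as a shift and turn from the pose commanded when the call began, along the tool's axes at that moment; what a row does not reach only later rows make up. A row lasts 1/8 s, in which the tool goes at most 62.5 mm and 10.7 degrees, less where a joint would pass 70% of its speed; a pose out of reach is approached as far as the arm can. A call with a gripper value outside its range is refused whole. "grip" is the closure, from 0 (fully open) to 1 (shut), set as the call begins (left out, the last holds). The fingers move at their own pace and stop on an object; "force" is the grip in N (left out, the last holds). Time passes only in rows, so rows that repeat a pose let the fingers close, or fill a call up. It gives the time, the measured TCP pose, the force, the opening and the grip force at its end, in the units of the state.
- get_obs(): the state, without advancing time (a new reading comes with each control period).
- camera(name): name is "side" or "top"; returns the picture (384x512x3 uint8, blue, green, red); there is no depth.
- camera_params(name): a dict with "fx", "fy", "cx", "cy" (pixels), "dist" ([k1, k2, p1, p2, k3] as OpenCV has them; the pictures are not rectified), "rvec" (rotation vector, rad) and "tvec" (3), from world to camera coordinates, as OpenCV has them. Camera axes: x right, y down, z forward; pixel columns grow to the right and rows downward; lengths in mm; the calibration is good to about 2 mm. A picture is of the moment at which its call begins. camera_params takes no time and is no camera call.
- hand_in(): hands the job in; it is judged then, once.
The state is a dict: "t": time; "qpos": joint angles; "dq": joint speeds; "joint_torque": joint torques, N m; "tcp_pos": TCP position; "eef_rot": TCP orientation; "wrist_force": force on the tool from outside, world axes, zero at the start; "ft_torque": the same for the moment, N m; "width": finger opening in mm; "finger_force": force on a finger pad.
Only numpy, scipy, OpenCV 4.12 (cv2) and the standard library are available. Lean on these libraries where they do the work, as an engineer would, in place of code of your own. Each camera call takes 0.05 s, during which the arm holds its last target. There are 200 camera calls.

## Working session

There is one attempt and no reset: what is moved stays moved. The work goes in short steps, Python scripts to look and compute and a tool call to move; the robot and the scene stay as the last step left them, time stands still between calls to the robot, and variables do not carry over. Pictures are saved under pics/ and viewed, at most 10 in all, crops included, and the job is handed in when it is done.

Besides the shell and the picture viewer there is one more tool, called after "Emit:" by a JSON object that holds its "api" and its "payload", one argument or row to a line. carry_out: Moves the arm, as the interface text tells. Its arguments: {"type":"object","properties":{"targets":{"type":"array","items":{"type":"array"}},"grip":{"type":"number"},"force":{"type":"number"}},"required":["targets"]}

```bash
mkdir -p pics; cat > h.py <<'E'
import numpy as np, cv2
from bench import *
from scipy.spatial.transform import Rotation as R
def P(n):
    p=camera_params(n);K=np.array([[p['fx'],0,p['cx']],[0,p['fy'],p['cy']],[0,0,1.]]);return K,np.array(p['dist'],float),np.array(p['rvec'],float),np.array(p['tvec'],float)
def px2w(n,uv,z):
    K,d,r,t=P(n);Rm=cv2.Rodrigues(r)[0];u=cv2.undistortPoints(np.array([[uv]],float),K,d)[0,0]
    c=-Rm.T@t;v=Rm.T@np.array([u[0],u[1],1]);return c+v*(z-c[2])/v[2]
def w2px(n,w):
    K,d,r,t=P(n);return cv2.projectPoints(np.array([w],float),r,t,K,d)[0][0,0]
E
python3 - <<'E'
from h import *
for n in('top','side'):
    im=camera(n);cv2.imwrite(f'pics/{n}0.png',im);cv2.imwrite(f'pics/{n}0b.png',cv2.resize(im,(800,600),interpolation=cv2.INTER_CUBIC))
    K,d,r,t=P(n);print(n,K[0,0],-cv2.Rodrigues(r)[0].T@t,d)
o=get_obs();print(o['t'],o['tcp_pos'],R.from_rotvec(o['eef_rot']).as_matrix().round(3),o['width'],hold_point_z)
E
```

```text
top 422.26850993155085 [ 425.47263732 -121.78082804 1220.32643228] [-0.03281447  0.          0.          0.          0.        ]
side 475.10426327782886 [  463.67665358 -1234.69772848   926.53891419] [-0.09166838  0.          0.          0.          0.        ]
0.1 [271.3125791  617.8709014  217.95404935] [[-0.916  0.402 -0.   ]
 [ 0.402  0.916 -0.001]
 [ 0.    -0.001 -1.   ]] 92.8809817381395 18.8
```

View pics/top0b.png

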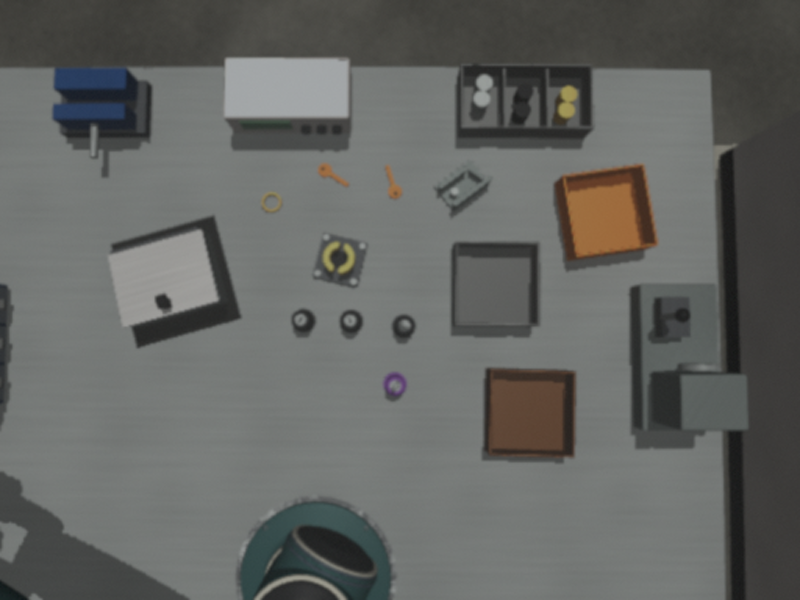

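View pics/side0b.png

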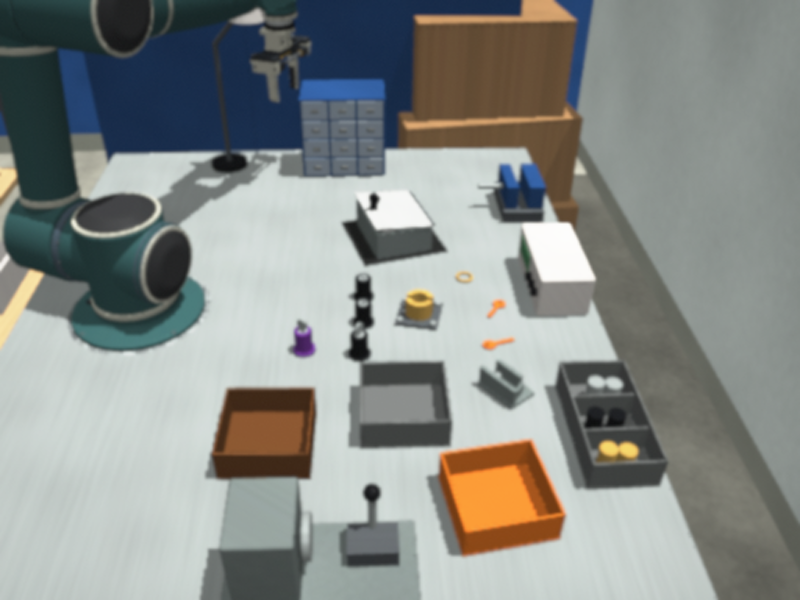

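The top view shows the three black locks at (302,320), (350,321) and (403,325), the purple look-alike at (395,384), the grey bin at (495,287), the box at (173,280) and the socket at (340,258). In the side view, the right-hand lock at (359,343) seems to carry the key. The other candidates there are (363,312), (363,287) and the purple one at (303,340). I'll check this in close crops.

```bash
python3 - <<'E'
from h import *
t=cv2.imread('pics/top0.png');s=cv2.imread('pics/side0.png')
def c(im,x,y,w,h,k): return cv2.resize(im[y:y+h,x:x+w],None,fx=k,fy=k,interpolation=cv2.INTER_CUBIC)
a=c(t,180,140,100,75,4);b=c(s,180,170,100,75,4)
d=c(t,60,130,100,75,4);e=c(s,215,110,100,75,4)
m=np.vstack([np.hstack([a,b]),np.hstack([d,e])]);m=cv2.convertScaleAbs(m,alpha=1.4)
cv2.imwrite('pics/crop1.png',m)
E
```

```text
(no output)
```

View pics/crop1.png

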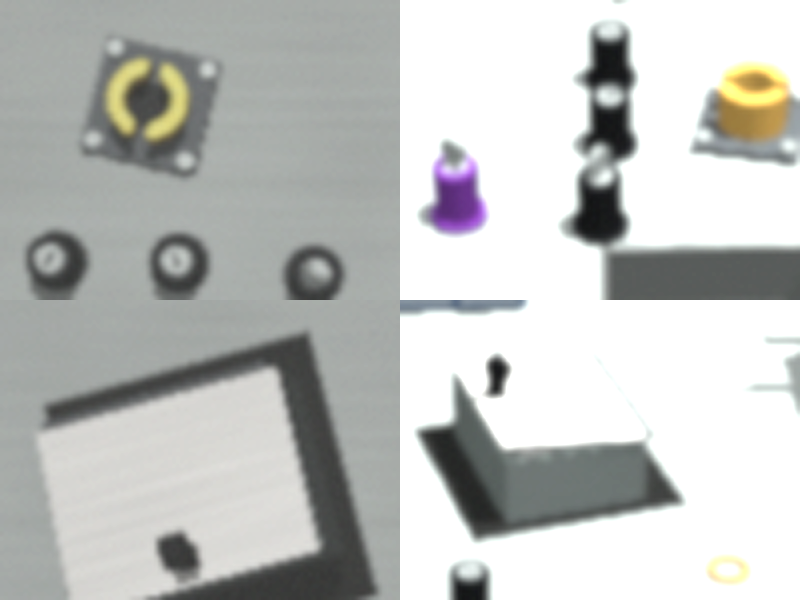

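The close crop confirms it: only the right-hand lock (top crop (315,272)) carries a steel key. The notches sit at crop (155,68) and (133,132), and the flap grip at crop (178,552).

```bash
python3 - <<'E'
from h import *
np.set_printoptions(suppress=True,precision=1)
def tri(a,b):
    from scipy.optimize import least_squares
    return least_squares(lambda w:np.r_[w2px('top',w)-a,w2px('side',w)-b],[500,0,50]).x
s=.64
print('lock', px2w('top',(258.7,208),50),px2w('side',(230.5,214),50),px2w('side',(230,225.5),6))
print('othr', px2w('top',(180+49/4,140+64.5),50),px2w('top',(180+177/4,140+65),50))
print('purple',px2w('top',(395*s,384*s),50),px2w('top',(395*s,384*s),50))
print('sock', px2w('top',(216.75,164.75),45),px2w('side',(268.75,190.5),45))
a=px2w('top',(180+155/4,140+68/4),45);b=px2w('top',(180+133/4,140+132/4),45);print('notch',a,b,np.degrees(np.arctan2(*(a-b)[1::-1])))
c=[px2w('top',(180+x/4,140+y/4),8) for x,y in((110,35),(222,63),(193,178),(80,152))];print('plate',np.mean(c,0),[np.degrees(np.arctan2(*(c[i]-c[j])[1::-1])) for i,j in((0,3),(1,2))],np.linalg.norm(c[0]-c[1]),np.linalg.norm(c[1]-c[2]))
c=[px2w('top',(x*s,y*s),60) for x,y in((453,243),(538,243),(540,326),(453,328))];print('bin',np.array(c),np.mean(c,0))
print('grip',tri((104.5,193),(239.2,126.8)))
c=[px2w('top',(x,y),69) for x,y in((69.5,163),(129.5,146.7),(140,192.5))];print('flap',np.array(c),np.linalg.norm(c[0]-c[1]),np.linalg.norm(c[1]-c[2]),[np.degrees(np.arctan2(*(c[i]-c[j])[1::-1])) for i,j in((0,1),(1,2))])
print('farR', tri((129.5,146.7),(215+245/4,110+136/4)))
E
```

```text
lock [ 456.  -157.7   50. ] [ 457.8 -160.9   50. ] [ 455.4 -160.9    6. ]
othr [465.4  26.6  50. ] [464.1 -62.2  50. ]
purple [ 352.  -141.4   50. ] [ 352.  -141.4   50. ]
sock [577.  -40.3  45. ] [578.5 -43.3  45. ]
notch [598.9 -45.8  45. ] [553.8 -30.7  45. ] -18.492155469567273
plate [576.1 -40.8   8. ] [np.float64(-13.802484629825306), np.float64(-13.842867691988173)] 83.71540240068505 86.01364893123291
bin [[ 601.3 -243.9   60. ]
 [ 601.7 -395.2   60. ]
 [ 454.3 -396.7   60. ]
 [ 450.6 -243.1   60. ]] [ 527.  -319.7   60. ]
grip [493.5 251.4 110.3]
flap [[578.3 364.6  69. ]
 [623.7 199.1  69. ]
 [497.2 167.6  69. ]] 171.54496470645375 130.36242749557147 [np.float64(105.3322784763162), np.float64(13.999081419361962)]
farR [623.4 199.3  68.2]
```

```bash
cat >> h.py <<'E'
def plan(start,wps):
    # pose: x,y,z(mm), angle of tool y in world (deg); prints tool-frame shift (m) and turn
    x,y,z,a=start
    for w in wps:
        d=np.array(w[:2])-[x,y];ar=np.radians(a);ty=np.array([np.cos(ar),np.sin(ar)]);tx=np.array([-ty[1],ty[0]])
        print(w,'->',np.round([d@tx/1000,d@ty/1000,(z-w[2])/1000],4),'turn',round(a-w[3],1))
        x,y,z,a=w
E
python3 - <<'E'
from h import *
o=get_obs();m=R.from_rotvec(o['eef_rot']).as_matrix();print(m[:,1],np.degrees(np.arctan2(m[1,1],m[0,1])))
plan((271.42,618.03,218.65,66.3),[(456.5,-159.5,140,0),(456.5,-159.5,13,0),(456.5,-159.5,105,0),(527,-320,105,0),(527,-320,22,0),(527,-320,130,0),(493.5,251.4,180,-75)])
E
```

```text
[ 0.40205226  0.9156161  -0.00106506] 66.29344767940835
(456.5, -159.5, 140, 0) -> [-0.482  -0.6376  0.0787] turn 66.3
(456.5, -159.5, 13, 0) -> [0.    0.    0.127] turn 0
(456.5, -159.5, 105, 0) -> [ 0.     0.    -0.092] turn 0
(527, -320, 105, 0) -> [-0.1605  0.0705  0.    ] turn 0
(527, -320, 22, 0) -> [0.    0.    0.083] turn 0
(527, -320, 130, 0) -> [ 0.     0.    -0.108] turn 0
(493.5, 251.4, 180, -75) -> [ 0.5714 -0.0335 -0.05  ] turn 75
```

Emit:
{"api": "carry_out", "payload": {
  "targets": [
    [[-0.03, -0.04, 0], 10],
    [[-0.06, -0.08, 0], 20],
    [[-0.09, -0.12, 0], 30],
    [[-0.12, -0.16, 0], 33],
    [[-0.15, -0.2, 0], 33]
  ],
  "grip": 0
}}

```text
t: 0.72
tcp_pos: [328.4, 373.0, 218.4]
eef_rot: [1.493, 2.764, -0.0]
wrist_force: [1.2, 1.0, 0.4]
width: 92.9
finger_force: 0.0
```

```bash
python3 - <<'E'
from h import *
plan((328.4,374.5,218.65,33.3),[(390,110,218.65,10),(456.5,-159.5,140,0)])
E
```

```text
(390, 110, 218.65, 10) -> [-0.2549 -0.0937  0.    ] turn 23.3
(456.5, -159.5, 140, 0) -> [-0.277   0.0187  0.0787] turn 10
```

Emit:
{"api": "carry_out", "payload": {
  "targets": [
    [[-0.051, -0.019, 0], 8],
    [[-0.102, -0.038, 0], 16],
    [[-0.153, -0.056, 0], 23.3],
    [[-0.204, -0.075, 0], 23.3],
    [[-0.255, -0.094, 0], 23.3]
  ]
}}

```text
t: 1.35
tcp_pos: [389.6, 108.2, 218.6]
eef_rot: [2.019, 2.407, 0.0]
wrist_force: [0.6, 0.8, 0.4]
width: 92.7
finger_force: 0.0
```

Emit:
{"api": "carry_out", "payload": {
  "targets": [
    [[-0.056, 0.004, 0.008], 5],
    [[-0.112, 0.008, 0.03], 10],
    [[-0.168, 0.012, 0.05], 10],
    [[-0.222, 0.015, 0.07], 10],
    [[-0.277, 0.0187, 0.079], 10]
  ]
}}

```text
t: 1.98
tcp_pos: [455.8, -161.5, 138.4]
eef_rot: [-2.221, -2.22, 0.0]
wrist_force: [0.9, 0.7, 0.3]
width: 93.1
finger_force: 0.0
```

```bash
python3 - <<'E'
from h import *
o=get_obs();print(o['t'],o['tcp_pos'],R.from_rotvec(o['eef_rot']).as_matrix()[:,1])
im=camera('side');cv2.imwrite('pics/s1.png',cv2.resize(im[110:260,140:340],(800,600),interpolation=cv2.INTER_CUBIC))
E
```

```text
1.975 [ 455.77250609 -161.48371412  138.38968349] [ 9.99999381e-01 -5.74780615e-04 -9.53130009e-04]
```

View pics/s1.png

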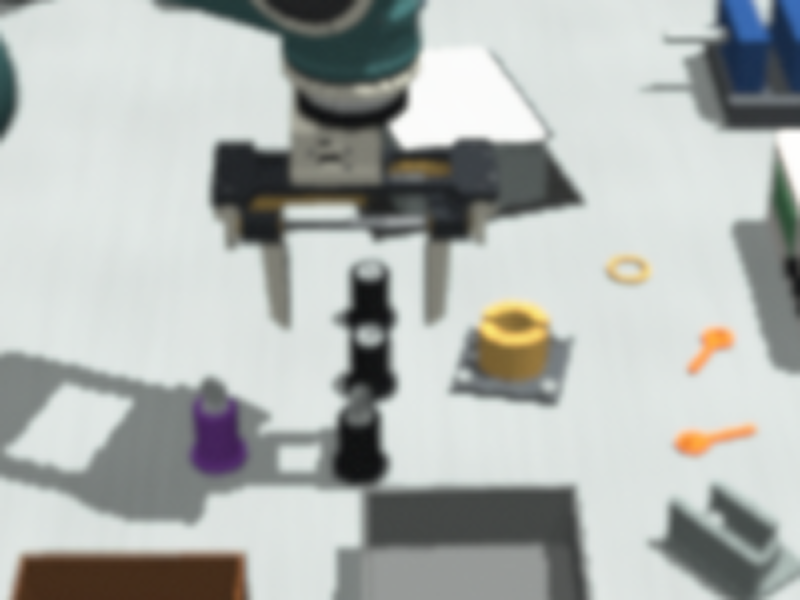

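The side view shows the gripper above the keyed lock at (360,440), with its fingers spread along x at (280,320) and (435,318). Next I go down, close and lift.

Emit:
{"api": "carry_out", "payload": {
  "targets": [
    [[0, 0, 0.04], 0],
    [[0, 0, 0.08], 0],
    [[0, 0, 0.11], 0],
    [[0, 0, 0.127], 0],
    [[0, 0, 0.127], 0]
  ]
}}

```text
t: 2.65
tcp_pos: [455.8, -159.5, 12.0]
eef_rot: [-2.22, -2.22, 0.001]
wrist_force: [0.9, -0.0, -0.6]
width: 93.2
finger_force: 0.0
```

Emit:
{"api": "carry_out", "payload": {
  "targets": [
    [[0, 0, 0], 0],
    [[0, 0, 0], 0],
    [[0, 0, 0], 0],
    [[0, 0, 0], 0],
    [[0, 0, 0], 0]
  ],
  "grip": 1,
  "force": 25
}}

```text
t: 3.28
tcp_pos: [456.2, -159.7, 12.7]
eef_rot: [2.222, 2.221, 0.0]
wrist_force: [0.1, 0.8, 0.2]
width: 47.6
finger_force: 0.0
```

Emit:
{"api": "carry_out", "payload": {
  "targets": [
    [[0, 0, 0], 0],
    [[0, 0, 0], 0],
    [[0, 0, 0], 0],
    [[0, 0, 0], 0],
    [[0, 0, 0], 0]
  ]
}}

```text
t: 3.9
tcp_pos: [456.1, -159.7, 12.6]
eef_rot: [-2.222, -2.221, 0.0]
wrist_force: [-2.6, -0.5, 1.9]
width: 33.7
finger_force: 25.0
```

Emit:
{"api": "carry_out", "payload": {
  "targets": [
    [[0, 0, -0.01], 0],
    [[0, 0, -0.03], 0],
    [[0, 0, -0.06], 0],
    [[0, 0, -0.085], 0],
    [[0, 0, -0.092], 0]
  ]
}}

```text
t: 4.53
tcp_pos: [456.9, -159.9, 106.5]
eef_rot: [2.22, 2.22, 0.002]
wrist_force: [-0.4, -0.4, -1.5]
width: 33.4
finger_force: 25.0
```

The lock is held: the width reads 33.4 mm. Next it goes to the bin.

Emit:
{"api": "carry_out", "payload": {
  "targets": [
    [[-0.04, 0.017, 0], 0],
    [[-0.08, 0.035, 0], 0],
    [[-0.12, 0.053, 0], 0],
    [[-0.16, 0.07, 0], 0],
    [[-0.16, 0.07, 0], 0]
  ]
}}

```text
t: 5.15
tcp_pos: [526.3, -321.5, 103.1]
eef_rot: [-2.222, -2.218, 0.001]
wrist_force: [-0.5, 0.9, -2.3]
width: 33.2
finger_force: 25.0
```

Emit:
{"api": "carry_out", "payload": {
  "targets": [
    [[0, 0, 0.03], 0],
    [[0, 0, 0.06], 0],
    [[0, 0, 0.075], 0],
    [[0, 0, 0.083], 0],
    [[0, 0, 0.083], 0]
  ]
}}

```text
t: 5.78
tcp_pos: [526.2, -319.6, 21.8]
eef_rot: [-2.221, -2.221, -0.0]
wrist_force: [-0.7, 0.3, -2.4]
width: 33.4
finger_force: 25.0
```

Emit:
{"api": "carry_out", "payload": {
  "targets": [
    [[0, 0, 0], 0],
    [[0, 0, 0], 0],
    [[0, 0, 0], 0],
    [[0, 0, 0], 0],
    [[0, 0, 0], 0]
  ],
  "grip": 0.35
}}

```text
t: 6.4
tcp_pos: [526.2, -319.7, 21.7]
eef_rot: [2.222, 2.221, 0.0]
wrist_force: [-0.6, 0.1, 0.3]
width: 60.5
finger_force: 0.0
```

Emit:
{"api": "carry_out", "payload": {
  "targets": [
    [[0, 0, -0.03], 0],
    [[0, 0, -0.06], 0],
    [[0, 0, -0.09], 0],
    [[0, 0, -0.12], 0],
    [[0, 0, -0.15], 0]
  ]
}}

```text
t: 7.02
tcp_pos: [526.1, -319.7, 172.6]
eef_rot: [-2.222, -2.221, -0.0]
wrist_force: [-0.1, -0.6, -0.5]
width: 60.7
finger_force: 0.0
```

```bash
python3 - <<'E'
from h import *
o=get_obs();print(o['t'],o['tcp_pos'],o['width'])
im=camera('side');cv2.imwrite('pics/s2.png',cv2.resize(im[110:290,140:380],(800,600),interpolation=cv2.INTER_CUBIC))
plan((527,-320,172,0),[(510,-70,205,-37),(493.5,251.4-60,205,-75),(493.5,251.4,165,-75),(493.5,251.4,91,-75)])
E
```

```text
7.025 [ 526.09081414 -319.65485751  172.6382541 ] 60.70733881776821
(510, -70, 205, -37) -> [ 0.25  -0.017 -0.033] turn 37
(493.5, 191.4, 205, -75) -> [ 0.1988 -0.1705  0.    ] turn 38
(493.5, 251.4, 165, -75) -> [ 0.0155 -0.058   0.04  ] turn 0
(493.5, 251.4, 91, -75) -> [0.    0.    0.074] turn 0
```

View pics/s2.png

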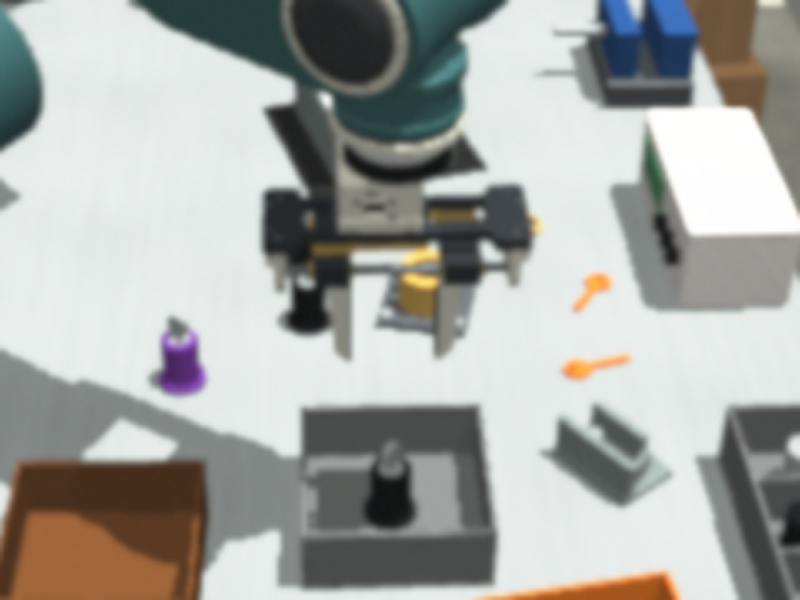

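The jammed lock stands let go in the grey bin at (390,490). Next I go to the flap grip.

Emit:
{"api": "carry_out", "payload": {
  "targets": [
    [[0.05, -0.003, -0.01], 8],
    [[0.1, -0.007, -0.02], 16],
    [[0.15, -0.01, -0.033], 24],
    [[0.2, -0.014, -0.033], 31],
    [[0.25, -0.017, -0.033], 37]
  ]
}}

```text
t: 7.7
tcp_pos: [508.9, -68.2, 204.9]
eef_rot: [2.814, 1.396, 0.001]
wrist_force: [1.3, 0.1, 0.2]
width: 60.3
finger_force: 0.0
```

Emit:
{"api": "carry_out", "payload": {
  "targets": [
    [[0.04, -0.034, 0], 8],
    [[0.08, -0.068, 0], 16],
    [[0.12, -0.102, 0], 24],
    [[0.16, -0.137, 0], 31],
    [[0.199, -0.1705, 0], 38]
  ]
}}

```text
t: 8.32
tcp_pos: [492.4, 193.6, 204.7]
eef_rot: [-3.115, -0.404, -0.001]
wrist_force: [0.1, -0.3, 0.0]
width: 60.4
finger_force: 0.0
```

Emit:
{"api": "carry_out", "payload": {
  "targets": [
    [[0.008, -0.029, 0.02], 0],
    [[0.0155, -0.058, 0.04], 0],
    [[0.0155, -0.058, 0.06], 0],
    [[0.0155, -0.058, 0.07], 0],
    [[0.0155, -0.058, 0.07], 0]
  ]
}}

```text
t: 8.95
tcp_pos: [492.8, 251.0, 134.3]
eef_rot: [3.115, 0.408, -0.001]
wrist_force: [0.4, 0.1, -0.0]
width: 60.3
finger_force: 0.0
```

```bash
python3 - <<'E'
from h import *
o=get_obs();print(o['t'],o['tcp_pos'],o['width'],R.from_rotvec(o['eef_rot']).as_matrix()[:,1])
a=cv2.resize(camera('side')[85:160,200:300],(400,300),interpolation=cv2.INTER_CUBIC)
b=cv2.resize(camera('top')[155:230,60:160],(400,300),interpolation=cv2.INTER_CUBIC)
cv2.imwrite('pics/s3.png',np.hstack([a,b]))
print(w2px('side',o['tcp_pos']))
E
```

```text
8.95 [492.7827415  250.97354991 134.25460464] 60.33010944690781 [ 2.57830359e-01 -9.66190166e-01  2.61866417e-04]
[238.79564755 120.85501888]
```

View pics/s3.png

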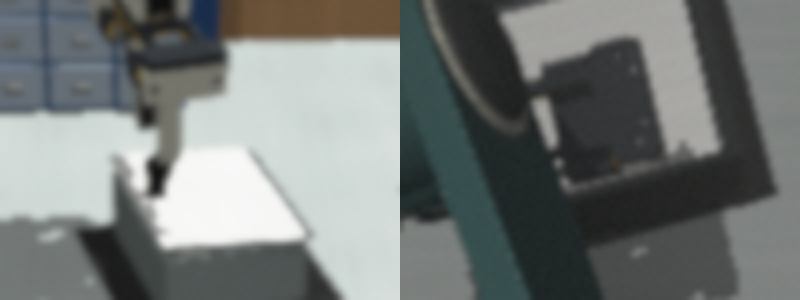

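The side crop shows the near finger at (168,150) just above the grip at (157,175), so they line up. I descend and pinch.

Emit:
{"api": "carry_out", "payload": {
  "targets": [
    [[0, 0, 0.01], 0],
    [[0, 0, 0.02], 0],
    [[0, 0, 0.03], 0],
    [[0, 0, 0.041], 0],
    [[0, 0, 0.041], 0]
  ]
}}

```text
t: 9.68
tcp_pos: [492.4, 251.7, 92.5]
eef_rot: [3.114, 0.41, -0.003]
wrist_force: [-0.0, -0.4, 0.1]
width: 60.9
finger_force: 0.0
```

Emit:
{"api": "carry_out", "payload": {
  "targets": [
    [[0, 0, 0], 0],
    [[0, 0, 0], 0],
    [[0, 0, 0], 0],
    [[0, 0, 0], 0],
    [[0, 0, 0], 0]
  ],
  "grip": 1,
  "force": 20
}}

```text
t: 10.3
tcp_pos: [492.8, 252.1, 93.7]
eef_rot: [-3.114, -0.41, -0.0]
wrist_force: [-2.5, 10.5, -0.8]
width: 16.2
finger_force: 20.0
```

Emit:
{"api": "carry_out", "payload": {
  "targets": [
    [[0, 0, 0], 0],
    [[0, 0, 0], 0],
    [[0, 0, 0], 0],
    [[0, 0, 0], 0],
    [[0, 0, 0], 0]
  ]
}}

```text
t: 10.92
tcp_pos: [492.8, 252.2, 93.7]
eef_rot: [-3.114, -0.41, -0.0]
wrist_force: [-1.1, 5.5, 0.3]
width: 15.8
finger_force: 20.0
```

```bash
python3 - <<'E'
from h import *
# arc in tool frame (x tool = +x box dir? check) from a0
a0=.115
o=get_obs();m=R.from_rotvec(o['eef_rot']).as_matrix();print(m[:,0],o['tcp_pos'],o['wrist_force'],o['finger_force'])
f=lambda a:np.array([-115*np.cos(a)+32*np.sin(a),115*np.sin(a)+32*np.cos(a)])
for a in np.linspace(a0,1.55,16)[1:]: print(round(a,2),(f(a)-f(a0)).round(1))
E
```

```text
[9.65882733e-01 2.58979782e-01 1.34007027e-04] [492.75683297 252.23979324  93.71051585] [-1.06871926  5.5401907   0.28007968] 19.988717436790466
0.21 [ 4.8 10.4]
0.31 [10.6 20.2]
0.4 [17.3 29.5]
0.5 [24.8 38. ]
0.59 [33.1 45.8]
0.69 [42.1 52.8]
0.78 [51.8 58.9]
0.88 [62.  64.1]
0.98 [72.6 68.2]
1.07 [83.6 71.3]
1.17 [94.8 73.3]
1.26 [106.2  74.3]
1.36 [117.6  74.2]
1.45 [129.  73.]
1.55 [140.2  70.7]
```

Emit:
{"api": "carry_out", "payload": {
  "targets": [
    [[0.005, 0, -0.01], 0],
    [[0.0105, 0, -0.02], 0],
    [[0.017, 0, -0.0295], 0],
    [[0.025, 0, -0.038], 0],
    [[0.033, 0, -0.046], 0]
  ]
}}

```text
t: 11.55
tcp_pos: [524.1, 261.1, 139.0]
eef_rot: [-3.114, -0.411, 0.003]
wrist_force: [-0.9, 9.8, -8.7]
width: 16.1
finger_force: 20.0
```

Emit:
{"api": "carry_out", "payload": {
  "targets": [
    [[0.009, 0, -0.007], 0],
    [[0.0185, 0, -0.013], 0],
    [[0.029, 0, -0.018], 0],
    [[0.0395, 0, -0.0225], 0],
    [[0.0505, 0, -0.0255], 0]
  ]
}}

```text
t: 12.18
tcp_pos: [572.7, 274.8, 164.7]
eef_rot: [-3.113, -0.411, 0.004]
wrist_force: [-7.5, 11.2, -1.4]
width: 16.4
finger_force: 20.0
```

Emit:
{"api": "carry_out", "payload": {
  "targets": [
    [[0.011, 0, -0.002], 0],
    [[0.0225, 0, -0.003], 0],
    [[0.034, 0, -0.003], 0],
    [[0.0455, 0, -0.0015], 0],
    [[0.0565, 0, 0.001], 0]
  ]
}}

```text
t: 12.8
tcp_pos: [627.8, 290.3, 165.2]
eef_rot: [-3.111, -0.411, -0.001]
wrist_force: [-7.2, 15.5, 8.7]
width: 15.6
finger_force: 20.0
```

```bash
python3 - <<'E'
from h import *
o=get_obs();print(o['t'],o['tcp_pos'],o['width'],o['finger_force'],o['wrist_force'])
cv2.imwrite('pics/s4.png',cv2.resize(camera('side')[50:200,160:360],(800,600),interpolation=cv2.INTER_CUBIC))
E
```

```text
12.8 [627.84561906 290.32393442 165.17978692] 15.63713681269862 19.991398751735687 [-7.19888601 15.49034119  8.68534277]
```

View pics/s4.png

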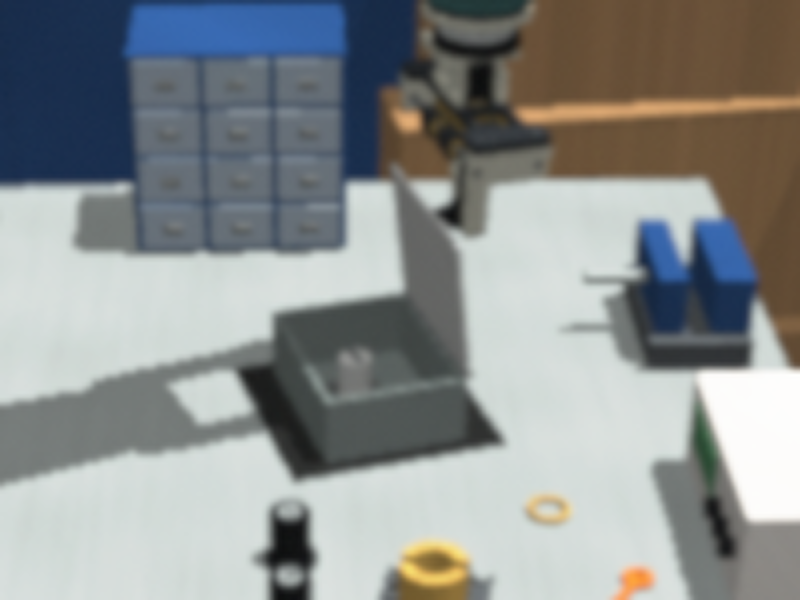

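The flap stands nearly upright, and the core is visible inside the box at (354,370). I release, rise and back off so the top camera can see it.

Emit:
{"api": "carry_out", "payload": {
  "targets": [
    [[0, 0, 0], 0],
    [[0, 0, 0], 0],
    [[0, 0, 0], 0],
    [[0, 0, 0], 0],
    [[0, 0, 0], 0]
  ],
  "grip": 0.35
}}

```text
t: 13.48
tcp_pos: [628.0, 288.0, 164.1]
eef_rot: [3.115, 0.41, -0.0]
wrist_force: [-0.5, -0.4, -0.3]
width: 59.3
finger_force: 0.0
```

Emit:
{"api": "carry_out", "payload": {
  "targets": [
    [[0, 0, -0.02], 0],
    [[0, 0, -0.04], 0],
    [[0, 0, -0.06], 0],
    [[0, 0, -0.08], 0],
    [[0, 0, -0.09], 0]
  ]
}}

```text
t: 14.1
tcp_pos: [628.3, 288.2, 256.2]
eef_rot: [-3.114, -0.41, -0.003]
wrist_force: [0.6, 0.0, 0.4]
width: 60.8
finger_force: 0.0
```

Emit:
{"api": "carry_out", "payload": {
  "targets": [
    [[-0.03, 0.05, 0], 0],
    [[-0.06, 0.1, 0], 0],
    [[-0.09, 0.15, 0], 0],
    [[-0.11, 0.2, 0], 0],
    [[-0.13, 0.25, 0], 0]
  ]
}}

```text
t: 14.72
tcp_pos: [566.5, 11.4, 254.4]
eef_rot: [3.115, 0.41, 0.0]
wrist_force: [0.7, 0.3, -1.4]
width: 60.5
finger_force: 0.0
```

```bash
python3 - <<'E'
from h import *
o=get_obs();print(o['t'],o['tcp_pos'],o['width'],w2px('top',(526,260,55)))
t=camera('top');s=camera('side')
cv2.imwrite('pics/t5.png',np.hstack([cv2.resize(t[155:205,75:125],(400,400),interpolation=cv2.INTER_CUBIC),cv2.resize(s[115:165,225:275],(400,400),interpolation=cv2.INTER_CUBIC)]))
E
```

```text
14.725 [566.51669993  11.35666147 254.35715374] 60.528730927454845 [108.31661638 182.40620799]
```

View pics/t5.png

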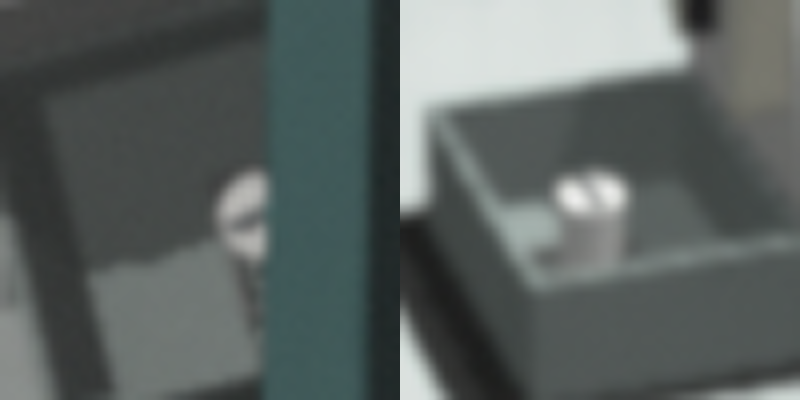

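The arm covers half the core in the top view: its left edge is at (215,220) and the ridge is a dark line. I move further aside and look again.

Emit:
{"api": "carry_out", "payload": {
  "targets": [
    [[-0.01, 0.05, 0], 0],
    [[-0.02, 0.1, 0], 0],
    [[-0.03, 0.15, 0], 0],
    [[-0.04, 0.2, 0], 0],
    [[-0.04, 0.2, 0], 0]
  ]
}}

```text
t: 15.45
tcp_pos: [580.2, -192.9, 253.5]
eef_rot: [-3.115, -0.405, 0.002]
wrist_force: [1.1, -0.9, -0.1]
width: 60.4
finger_force: 0.0
```

```bash
python3 - <<'E'
from h import *
o=get_obs();print(o['t'],o['tcp_pos'])
t=camera('top');s=camera('side')
def f(x): return cv2.convertScaleAbs(cv2.resize(x,(400,400),interpolation=cv2.INTER_CUBIC),alpha=1.2)
cv2.imwrite('pics/t6.png',np.hstack([f(t[165:197,92:124]),f(s[130:155,235:260])]))
E
```

```text
15.45 [ 580.18933256 -192.92027966  253.51665611]
```

View pics/t6.png

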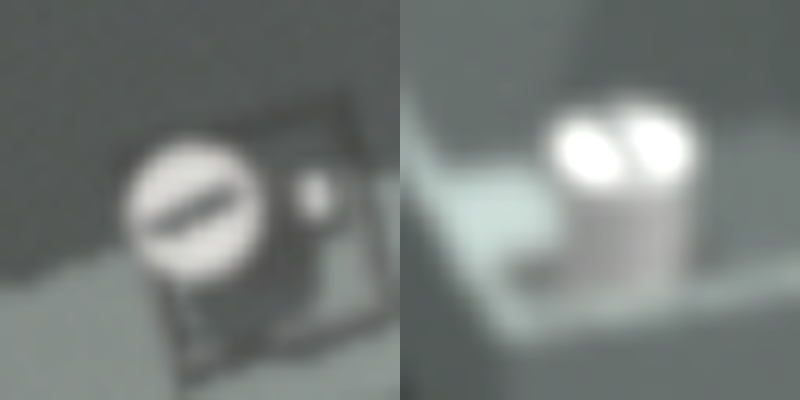

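The top crop shows the core's top centred at (195,209), its ridge running from (152,228) to (240,190) and a lug at (317,195). In the side crop the top is centred at (625,145).

```bash
python3 - <<'E'
from h import *
c=px2w('top',(92+195/12.5,165+209/12.5),55);print(c,px2w('side',(249.1,139.1),55))
a=px2w('top',(92+152/12.5,165+228/12.5),57);b=px2w('top',(92+240/12.5,165+190/12.5),57)
l=px2w('top',(92+317/12.5,165+195/12.5),17);ang=lambda v:np.degrees(np.arctan2(v[1],v[0]))
print(ang(b-a),ang(l-c),l,np.linalg.norm(b-a))
c=(c+px2w('side',(249.1,139.1),55))/2;c=c[:2]
o=get_obs();m=R.from_rotvec(o['eef_rot']).as_matrix();print(o['tcp_pos'],ang(m[:,1]),c)
A=-75;S=(577,-41)
plan((580.2,-193,254,A),[(550,40,254,A),(*c,200,A),(*c,25,A)])
E
```

```text
[527.90950971 262.04900268  55.        ] [529.63318006 258.95622301  55.        ]
-66.40707078858775 -66.99492380769871 [534.51532608 246.49050717  17.        ] 21.2091058838365
[ 580.32790708 -190.37743123  253.88789158] -75.04709020061318 [528.77134489 260.50261284]
(550, 40, 254, -75) -> [ 0.0311 -0.2329  0.    ] turn 0
(np.float64(528.7713448851572), np.float64(260.502612843997), 200, -75) -> [ 0.0366 -0.2185  0.054 ] turn 0
(np.float64(528.7713448851572), np.float64(260.502612843997), 25, -75) -> [0.    0.    0.175] turn 0
```

Emit:
{"api": "carry_out", "payload": {
  "targets": [
    [[0.006, -0.046, 0], 0],
    [[0.012, -0.092, 0], 0],
    [[0.018, -0.138, 0], 0],
    [[0.024, -0.184, 0], 0],
    [[0.0304, -0.2304, 0], 0]
  ]
}}

```text
t: 16.18
tcp_pos: [549.2, 42.7, 254.5]
eef_rot: [-3.114, -0.412, -0.001]
wrist_force: [0.6, -0.9, -0.3]
width: 60.4
finger_force: 0.0
```

Emit:
{"api": "carry_out", "payload": {
  "targets": [
    [[0.008, -0.05, 0], 0],
    [[0.016, -0.1, 0], 0],
    [[0.025, -0.15, 0.02], 0],
    [[0.033, -0.2, 0.04], 0],
    [[0.0366, -0.2185, 0.054], 0]
  ]
}}

```text
t: 16.8
tcp_pos: [527.2, 263.7, 199.3]
eef_rot: [-3.114, -0.416, 0.001]
wrist_force: [0.5, 0.2, 0.3]
width: 60.3
finger_force: 0.0
```

Emit:
{"api": "carry_out", "payload": {
  "targets": [
    [[0, 0, 0.03], 0],
    [[0, 0, 0.06], 0],
    [[0, 0, 0.09], 0],
    [[0, 0, 0.11], 0],
    [[0, 0, 0.12], 0]
  ]
}}

```text
t: 17.42
tcp_pos: [528.6, 260.4, 79.5]
eef_rot: [3.115, 0.41, -0.001]
wrist_force: [0.2, 0.5, -0.9]
width: 60.5
finger_force: 0.0
```

```bash
python3 - <<'E'
from h import *
o=get_obs();print(o['t'],o['tcp_pos'],o['wrist_force'])
E
```

```text
17.425 [528.56892556 260.43072261  79.45055775] [ 0.15707159  0.52824362 -0.87879944]
```

Emit:
{"api": "carry_out", "payload": {
  "targets": [
    [[0, 0, 0.015], 0],
    [[0, 0, 0.03], 0],
    [[0, 0, 0.045], 0],
    [[0, 0, 0.054], 0],
    [[0, 0, 0.054], 0]
  ]
}}

```text
t: 18.05
tcp_pos: [528.6, 260.2, 25.4]
eef_rot: [3.114, 0.41, -0.002]
wrist_force: [0.4, -0.9, -0.1]
width: 60.6
finger_force: 0.0
```

Emit:
{"api": "carry_out", "payload": {
  "targets": [
    [[0, 0, 0], 0],
    [[0, 0, 0], 0],
    [[0, 0, 0], 0],
    [[0, 0, 0], 0],
    [[0, 0, 0], 0]
  ],
  "grip": 1,
  "force": 25
}}

```text
t: 18.68
tcp_pos: [529.0, 260.5, 26.4]
eef_rot: [-3.115, -0.41, -0.001]
wrist_force: [-0.3, -0.3, 2.8]
width: 29.1
finger_force: 25.0
```

Emit:
{"api": "carry_out", "payload": {
  "targets": [
    [[0, 0, 0], 0],
    [[0, 0, 0], 0],
    [[0, 0, 0], 0],
    [[0, 0, 0], 0],
    [[0, 0, 0], 0]
  ]
}}

```text
t: 19.3
tcp_pos: [529.0, 260.5, 26.4]
eef_rot: [-3.115, -0.41, -0.001]
wrist_force: [-1.8, 1.5, 5.2]
width: 29.3
finger_force: 25.0
```

```bash
python3 - <<'E'
from h import *
o=get_obs();print(o['t'],o['tcp_pos'],o['width'],o['finger_force'],o['wrist_force'])
z=25+140
# core underside = tcp z - 20 ; want 145
plan((528.8,260.5,25.5,-75),[(528.8,260.5,165.5,-75),(555,50,200,-40),(577.5,-41,165.5,-23.5)])
E
```

```text
19.3 [528.97023853 260.46927228  26.38014814] 29.30250681662834 24.999118671985343 [-1.76708178  1.47794749  5.21716653]
(528.8, 260.5, 165.5, -75) -> [ 0.    0.   -0.14] turn 0
(555, 50, 200, -40) -> [-0.0292  0.2101 -0.0345] turn -35
(577.5, -41, 165.5, -23.5) -> [-0.0552  0.0757  0.0345] turn -16.5
```

Emit:
{"api": "carry_out", "payload": {
  "targets": [
    [[0, 0, -0.01], 0],
    [[0, 0, -0.03], 0],
    [[0, 0, -0.06], 0],
    [[0, 0, -0.1], 0],
    [[0, 0, -0.14], 0]
  ]
}}

```text
t: 19.92
tcp_pos: [528.7, 260.3, 168.8]
eef_rot: [-3.115, -0.41, -0.001]
wrist_force: [0.7, 0.1, -1.5]
width: 29.5
finger_force: 25.0
```

Emit:
{"api": "carry_out", "payload": {
  "targets": [
    [[-0.005, 0.03, -0.01], 0],
    [[-0.011, 0.075, -0.02], 9],
    [[-0.017, 0.12, -0.03], 0],
    [[-0.023, 0.165, -0.0345], -9],
    [[-0.0292, 0.21, -0.0345], -18]
  ]
}}

```text
t: 20.55
tcp_pos: [555.0, 48.5, 202.7]
eef_rot: [3.009, 0.9, 0.003]
wrist_force: [0.4, 0.3, -0.9]
width: 29.6
finger_force: 25.0
```

```bash
python3 - <<'E'
from h import *
o=get_obs();m=R.from_rotvec(o['eef_rot']).as_matrix();print(o['t'],o['tcp_pos'],o['width'],o['finger_force'],np.degrees(np.arctan2(m[1,1],m[0,1])))
plan((555,50,200,-57),[(577.5,-41,165.5,-23.5)])
E
```

```text
20.55 [555.04667469  48.48331559 202.6726337 ] 29.64331222156333 24.993757508927956 -56.7085964137663
(577.5, -41, 165.5, -23.5) -> [-0.0307  0.0886  0.0345] turn -33.5
```

Emit:
{"api": "carry_out", "payload": {
  "targets": [
    [[-0.006, 0.018, 0.007], -7],
    [[-0.012, 0.036, 0.014], -14],
    [[-0.018, 0.054, 0.021], -21],
    [[-0.025, 0.072, 0.028], -28],
    [[-0.0307, 0.0886, 0.0345], -33.5]
  ]
}}

```text
t: 21.18
tcp_pos: [577.6, -41.8, 167.3]
eef_rot: [2.624, 1.726, 0.001]
wrist_force: [1.2, 0.5, -0.5]
width: 29.3
finger_force: 25.0
```

Emit:
{"api": "carry_out", "payload": {
  "targets": [
    [[0, 0, 0], 0],
    [[0, 0, 0], 0],
    [[0, 0, 0], 0],
    [[0, 0, 0], 0],
    [[0, 0, 0], 0]
  ]
}}

```text
t: 21.8
tcp_pos: [577.4, -40.8, 166.3]
eef_rot: [2.627, 1.722, 0.0]
wrist_force: [-0.2, 0.6, -0.5]
width: 29.3
finger_force: 25.0
```

```bash
python3 - <<'E'
from h import *
o=get_obs();m=R.from_rotvec(o['eef_rot']).as_matrix();print(o['t'],o['tcp_pos'],o['width'],o['finger_force'],np.degrees(np.arctan2(m[1,1],m[0,1])))
s=camera('side');cv2.imwrite('pics/s7.png',cv2.resize(s[95:245,180:380],(800,600),interpolation=cv2.INTER_CUBIC))
E
```

```text
21.8 [577.44622998 -40.83228667 166.26849122] 29.275433867714728 24.994109688559547 -23.50735741385004
```

View pics/s7.png

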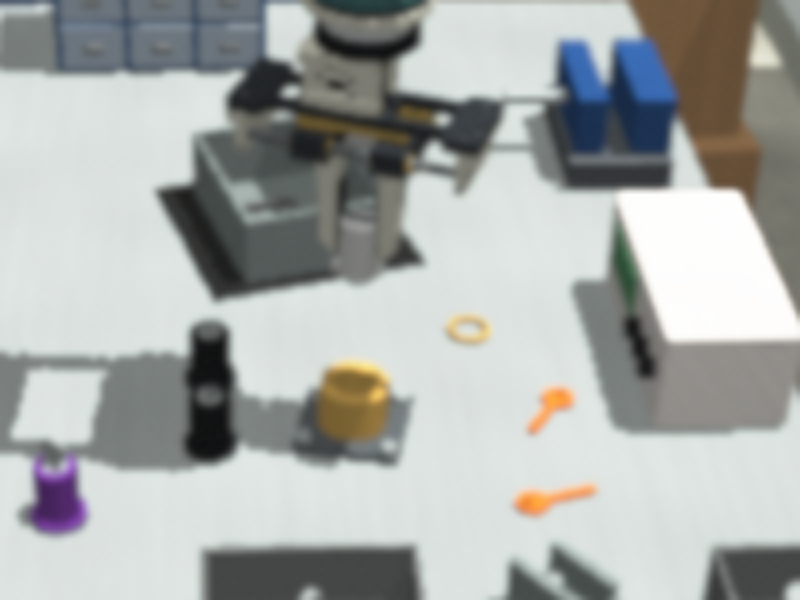

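The core hangs upright at (360,235), centred over the socket at (355,390). Both good locks stand, and the purple one is untouched. The flap is behind the gripper in this view. I hand the job in now.

```bash
python3 -c "
from bench import *
print(hand_in())"
```

```text
the job is handed in; nothing more can be done
None
```

The job is handed in, with no verdict returned: the jammed lock is in the grey bin, the flap was left near upright (hidden behind the gripper in the last picture), and the spare core is held about 100 mm above the socket with its lugs turned to the notches.

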